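# Set out the balance for a pipette check

## Task

Set out the weighing station for a pipette check: stand the weighing pot in the middle of the balance pan and close it with its knobbed lid, centred on the pot. Slide the steel check weight along its keeper rail to the open end, lift it out and stand it in the middle of the cork pad that lies between the balance and the orange tube rack; stand the small amber bottle in the middle of the cork pad on the other side of the balance. The rack may be on either side; keep all four things upright throughout, and leave them released and at rest.

Things in the scene. Friction and masses are not known exactly. Their poses are not given: they have to be found in the camera images.
- pot_c (a point): Centre (half-way up) of the loose weighing pot: a white plastic straight-sided open cup, 50 mm outer diameter, 40 mm tall, wall 3 mm, 40 g; z up. Starts standing on the bench in the near row.
- cover_c (a point): Centre (half-way up) of the pot's loose lid: a white flat disc 62 mm in diameter, 5 mm thick, with an upright round knob 18 mm in diameter and 28 mm tall at its centre; 33 mm tall in all, 35 g, underside flat, z up. Starts lying knob up on the bench in the near row. It rests flat on the pot's rim.
- bottle_c (a point): Centre (half-way up) of the loose amber bottle: 44 mm in diameter, about 80 mm tall with its white cap, straight body up to about half its height then narrowing to the neck, 110 g; z up. Starts standing on the bench in the near row.
- weight_c (a point): Centre (half-way up) of the loose steel check weight, 54 mm tall, about 170 g: foot disc 36 mm diameter, 8 mm thick; stem 16 mm diameter; from 30 to 54 mm above its underside a round head 24 mm in diameter to grip; z up. It starts with its foot captive in the rail's T-slot, standing on the rail's floor.
- rail: Fixed aluminium T-slot rail, 175 x 60 x 22 mm. Origin: centre of underside; x along the slot to the open end. Floor top z = 4 mm, whole length. Lips from x = -87.5 to 37.5 mm: underside z 18, top z 22, gap 24 mm, channel below 44 mm wide; -x end shut. x = 37.5 to 87.5 mm is bare floor, no lips or walls (open end): with its centre past x = 56 mm the weight is free to lift.
- pan (a point): Centre of the top of the balance's round steel pan, 90 mm in diameter, 62 mm above the bench. The balance is fixed: a white box 190 mm (x) by 150 mm (y), 50 mm high, its middle 25 mm nearer its display than the pan; grey display and red keys face the robot. Axes: x away from the display, y to the left as seen from the robot, z up.
- pad_left: Round cork pad fixed on the bench to the left (+y) of the balance as seen from the robot, 68 mm in diameter, 4 mm thick; origin at the centre of its underside. The same as the other pad.
- pad_right: Round cork pad fixed on the bench to the right (-y) of the balance as seen from the robot, 68 mm in diameter, 4 mm thick; origin at the centre of its underside. The same as the other pad.
- rack: Orange tube rack with orange-capped tubes, fixed, 210 mm (x) by 95 mm (y), 99 mm high with the tubes; origin at the centre of its underside. It stands to the left or to the right of the balance, beyond the cork pad on that side; a dark blue pipette-tip box stands on the other side.
Not all that is in view belongs to the job. What is shaped like the part that bears cover_c but black is not meant.

How it is judged:
At the end, for the whole second after the job is handed in: Pot upright on the pan, within 15 mm of its centre; lid level on the pot, within 8 mm of its axis; check weight upright on the cork pad on the rack's side, bottle on the other cork pad, each within 14 mm of the pad's centre; all released and at rest (((y of rack in the frame of pan above 0 m and horizontal distance between weight_c and pad_left below 0.014 m and z of weight_c in the frame of pad_left between 0.027 and 0.035 m and horizontal distance between bottle_c and pad_right below 0.014 m and z of bottle_c in the frame of pad_right between 0.04 and 0.048 m) or (y of rack in the frame of pan below 0 m and horizontal distance between weight_c and pad_right below 0.014 m and z of weight_c in the frame of pad_right between 0.027 and 0.035 m and horizontal distance between bottle_c and pad_left below 0.014 m and z of bottle_c in the frame of pad_left between 0.04 and 0.048 m)) and horizontal distance between pot_c and pan below 0.015 m and z of pot_c in the frame of pan between 0.016 and 0.024 m and horizontal distance between cover_c and pot_c below 0.008 m and z of cover_c in the frame of pot_c between 0.0325 and 0.0405 m and angle between each of weight_c, pot_c, cover_c, bottle_c's own z axis and vertical below 0.12 rad and linear speed of each of weight, pot, cover, bottle below 0.02 m/s); the robot touches nothing.
It fails at once if one of the four things is tipped over (angle between any of weight_c, pot_c, cover_c, bottle_c's own z axis and vertical above 0.8 rad).
It also fails if it takes over 128 s, if anything falls off the work surface, if the arm or the gripper's body presses on something with over 40 N, if the wrist force passes 120 N, or if a joint passes its speed limit or range.

## Robot

A 6-joint arm with a two-finger parallel gripper is mounted at the origin on the work surface. World frame = base frame: x ahead of the robot, y to its left, z up, the work surface at z = 0. Lengths are in m, angles in rad, forces in N, time in s.
With the tool pointing down it reaches from about 0.375 to 0.975 m from the base axis. Payload 3.8 kg.
Tool frame: the origin (TCP) lies on the centre line of the jaws, within the pads' length; the fingertips stand 14 mm ahead of it and the grasp point (between the pads) lies 5 mm behind it; z points along the fingers, y is the line along which they close (so a half turn about z gives the same grasp; the last joint's range is limited). The gripper opens to 85 mm and grips with 20 to 120 N. Pads are 22 mm wide; open, the fingers measure 114 mm over their backs; the gripper's body (76 mm by 85 mm) begins 54 mm behind the grasp point. The pads swing forward as they close: fully open they stand 13 mm farther back than shut.
Start: joints at [-1.254, 0.264, 1.604, -0, 1.274, -0.037], TCP at [0.234, -0.633, 0.245] pointing down, gripper open.
Joint ranges: [-2.63, 2.63], [-0.94, 2.18], [0.31, 2.57], [-1.31, 4.45], [0, 2.66], [-2.55, 2.55]. Speed limits (rad/s): [2.57, 2.57, 3.14, 3.14, 3.14, 3.14].

## Interface

Orientations are given as a rotation vector (axis times angle).
In Python, from workcell import bot, eyes, spot_in gives the robot as it stands.
- The arm moves only by the tool carry_out, never from a script. Its argument "series" is text: rows parted by semicolons, each of 4 numbers parted by spaces: the shift along the world's x, y, z in m, then the turn about the world's z in degrees. In form: tx ty tz roll; .... A call has 1 to 20 rows; each row shifts and turns the commanded pose from where the row before left it; what a row does not reach is not made up. A row lasts 1/8 s, in which the tool goes at most 62.5 mm and 10.7 degrees, less where a joint would pass 70% of its speed; a pose out of reach is approached as far as the arm can. A call is refused whole if a number of a shift passes 0.0625 or a number of a turn 10.7, either way. A call with a gripper value outside its range is refused whole. "jaw" is the gripper command: -1 is shut, 1 is fully open, values between are in proportion, set as the call begins (left out, the last holds). The fingers move at their own pace and stop on an object; "grip_force" is the grip in N (left out, the last holds). Time passes only in rows, so rows that do not move let the fingers close. It gives the time, the measured TCP pose, the force, the opening and the grip force at its end, in the units of the state.
- bot.read_state(): the state, without advancing time (a new reading comes with each control period).
- eyes.read_camera(name): name is "scene" or "side" or "wrist"; returns (picture, depth): 400x640x3 uint8, blue, green, red; 400x640 float32, m along the optical axis (not along the pixel's ray), 0 where there is no reading.
- eyes.get_calibration(name): a dict with "K" (3x3 intrinsics, pixels), "distortion" ([k1, k2, p1, p2, k3] as OpenCV has them; the pictures are not rectified), "position" and "rotation" of the camera in the world; the wrist camera has in their place "T_tool_cam" (4x4, takes a point from camera to tool coordinates, whose origin is the TCP and whose axes are the flange's). Camera axes: x right, y down, z forward; pixel columns grow to the right and rows downward; lengths in m; the calibration is good to about 2 mm. A picture is of the moment at which its call begins: read the wrist's pose just before it. get_calibration takes no time and is no camera call.
- bot.finish_job(): hands the job in; it is judged then, once.
Trained networks look in the newest picture that a camera, given by its name, has taken for a name from the list of things; names that differ only in an ending like _2 or _b are one class to them, and where a whole thing is asked for, a point or a joint stands for the part that bears it (a point fixed in the world has none). Each returns a list of dicts, best first, with "score" (0 to 1); they miss things now and then, are a little off and sometimes report something else, mostly with a low value. They report only what shows in the picture. A call takes as long as a camera call. They do not tell look-alikes from the thing itself.
- spot_in(camera, target): "rect" ([centre column, centre row, width, height] in pixels, round what is visible of it).
The state is a dict: "time": time; "q": joint angles; "joint_vel": joint speeds; "joint_torque": joint torques, N m; "tool_pos": TCP position; "tcp_rot": TCP orientation; "wrist_force": force on the tool from outside, world axes, zero at the start; "torque": the same for the moment, N m; "width": opening from 0.0 (shut) to 1.0 (fully open); "grip_force": force on a finger pad.
Only numpy, scipy, OpenCV 4.12 (cv2) and the standard library are available. Lean on these libraries where they do the work, as an engineer would, in place of code of your own. Each camera call takes 0.05 s, during which the arm holds its last target. There are 200 camera calls.

## Working session

There is one attempt and no reset: what is moved stays moved. The work goes in short steps, Python scripts to look and compute and a tool call to move; the robot and the scene stay as the last step left them, time stands still between calls to the robot, and variables do not carry over. Pictures are saved under pics/ and viewed, at most 14 in all, crops included, and the job is handed in when it is done.

Besides the shell and the picture viewer there is one more tool, called after "Emit:" by a JSON object that holds its "method" and its "body", one argument or row to a line. carry_out: Moves the arm, as the interface text tells. Its arguments: {"type":"object","properties":{"series":{"type":"string"},"jaw":{"type":"number"},"grip_force":{"type":"number"}},"required":["series"]}

```bash
mkdir -p pics; cat > h.py <<'E'
import numpy as np, cv2
from scipy.spatial.transform import Rotation as R
from workcell import bot, eyes, spot_in
def cam(name):
    st=bot.read_state(); im,d=eyes.read_camera(name); c=eyes.get_calibration(name)
    if name=="wrist":
        T=np.eye(4);T[:3,:3]=R.from_rotvec(st["tcp_rot"]).as_matrix();T[:3,3]=st["tool_pos"];T=T@np.array(c["T_tool_cam"])
    else:
        T=np.eye(4);r=np.array(c["rotation"]);T[:3,:3]=r if r.shape==(3,3) else R.from_rotvec(r).as_matrix();T[:3,3]=c["position"]
    return im,d,np.array(c["K"]),np.array(c["distortion"]),T
def cloud(d,K,D,T):
    h,w=d.shape;u,v=np.meshgrid(np.arange(w),np.arange(h))
    p=cv2.undistortPoints(np.stack([u,v],-1).reshape(-1,1,2).astype(np.float64),K,D).reshape(h,w,2)
    P=np.dstack([p*d[...,None],d])@T[:3,:3].T+T[:3,3]
    P[d<=0]=np.nan
    return P
E
python3 - <<'E'
from h import *
print(bot.read_state())
for n in ["scene","side","wrist"]:
    im,d,K,D,T=cam(n); cv2.imwrite(f"pics/{n}0.png",im); P=cloud(d,K,D,T)
    np.savez(f"{n}0.npz",im=im,P=P); print(n,T[:3,3].round(3),T[:3,2].round(2))
    if n=="wrist": continue
    for t in ["pot_c","cover_c","bottle_c","weight_c","rail","pan","pad_left","pad_right","rack"]:
        for r in spot_in(n,t)[:3]:
            c,rr,w,h=r["rect"]; p=P[int(np.clip(rr,0,399)),int(np.clip(c,0,639))]
            print(t,round(r["score"],2),np.round(r["rect"]).astype(int),p.round(3))
E
```

```text
{'time': 0.0, 'q': array([-1.25391853e+00,  2.64786117e-01,  1.60536259e+00,  2.54863468e-05,
        1.27371710e+00, -3.68949016e-02]), 'joint_vel': array([ 0.00141856, -0.00173103, -0.00041659, -0.00073585, -0.00135131,
        0.00093033]), 'joint_torque': array([ 1.01563401e-03, -5.15110338e+01, -3.67314327e+01, -2.25904555e-04,
        1.29228106e-02, -1.78079716e-05]), 'tool_pos': array([ 0.23363753, -0.63253027,  0.24394595]), 'tcp_rot': array([-3.09035526e+00, -5.52403242e-01,  4.60009582e-04]), 'wrist_force': array([ 1.07529702,  0.34535396, -0.82570492]), 'torque': array([-0.0110243 ,  0.04672399, -0.01449928]), 'grip_force': 0.0, 'width': 1.0019791232285122}
scene [1.346 0.273 0.834] [-0.72 -0.24 -0.65]
pot_c 0.62 [294 193  19  18] [ 0.454 -0.121  0.032]
cover_c 0.66 [313 180  16  14] [ 0.338 -0.094  0.01 ]
cover_c 0.64 [328 200  20  17] [ 0.439 -0.004  0.026]
cover_c 0.56 [284 171  18  10] [ 0.321 -0.215  0.012]
bottle_c 0.84 [368 204  14  20] [0.455 0.135 0.054]
rail 0.75 [243 190  50  21] [ 0.479 -0.3    0.024]
pan 0.86 [306 246  72  64] [0.689 0.012 0.062]
pad_left 0.5
[... 317 characters left out ...]
  20] [ 0.427 -0.003  0.014]
cover_c 0.79 [397 214  22  20] [ 0.333 -0.084  0.009]
cover_c 0.68 [346 218  23  22] [0.428 0.005 0.016]
cover_c 0.68 [426 190  24  17] [ 0.313 -0.207  0.009]
bottle_c 0.92 [313 243  19  31] [0.425 0.144 0.054]
weight_c 0.47 [403 139  11  21] [ 0.463 -0.351  0.029]
rail 0.96 [396 151  44  41] [ 0.462 -0.311  0.007]
pan 0.65 [275 181  92  71] [0.631 0.026 0.046]
pad_left 0.86 [238 223  27  20] [0.64  0.159 0.002]
pad_right 0.73 [321 159  26  16] [ 0.617 -0.161  0.003]
pad_right 0.28 [395 152  46  39] [ 0.462 -0.311  0.007]
rack 0.88 [149 275 102  98] [0.612 0.427 0.098]
rack 0.7 [346 220  21  18] [0.428 0.004 0.005]
wrist [ 0.31  -0.605  0.375] [-0.3  -0.11 -0.95]
```

```bash
python3 - <<'E'
import cv2,numpy as np
a=cv2.imread("pics/scene0.png")[140:340,200:480];b=cv2.imread("pics/side0.png")[100:340,90:470]
cv2.imwrite("pics/sc.png",cv2.resize(a,None,fx=2.8,fy=2.8,interpolation=2));cv2.imwrite("pics/si.png",cv2.resize(b,None,fx=2.1,fy=2.1,interpolation=2))
E
```

```text
(no output)
```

View pics/sc.png

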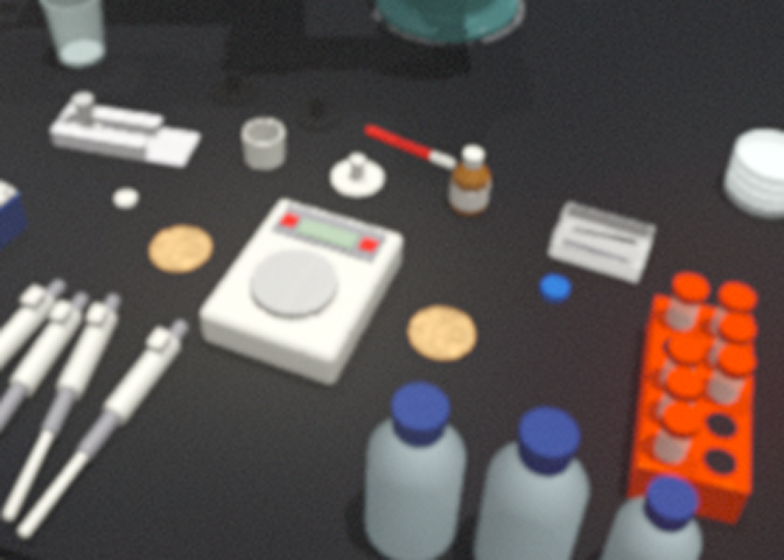

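View pics/si.png

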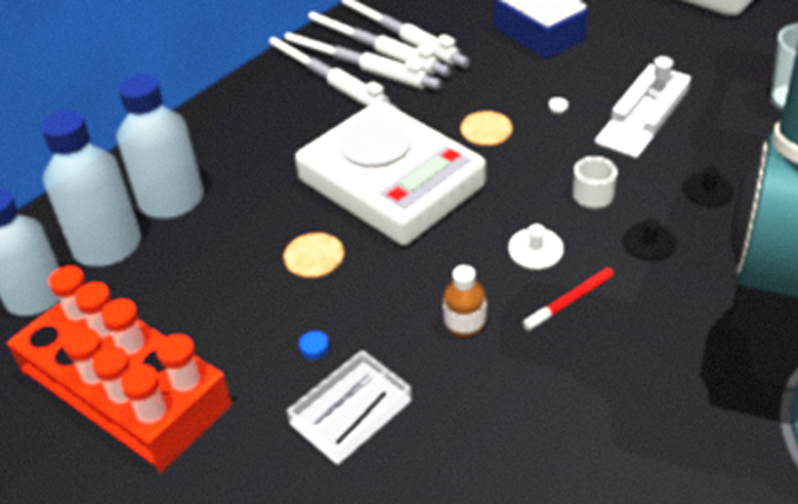

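Scene: rack to the left, so the weight goes to pad_left and the bottle to pad_right. The white lid is at about (346,218) in the side view, and the two black ones are decoys. The rail's open end points left and towards the balance.

```bash
cat >> h.py <<'E'
from scipy.optimize import least_squares
def circ(p,r=None):
    c0=p.mean(0)
    if r is None:
        s=least_squares(lambda x:np.hypot(*(p-x[:2]).T)-x[2],[*c0,.02],loss="soft_l1",f_scale=.002).x; return s.round(4)
    return least_squares(lambda x:np.hypot(*(p-x).T)-r,c0,loss="soft_l1",f_scale=.002).x.round(4)
def reg(P,xy,r,z0,z1):
    m=(np.hypot(P[...,0]-xy[0],P[...,1]-xy[1])<r)&(P[...,2]>z0)&(P[...,2]<z1); return P[m]
E
python3 - <<'E'
from h import *
for n in ["scene","side"]:
    z=np.load(n+"0.npz");P=z["P"];im=z["im"].astype(int)
    b,g,r=im[...,0],im[...,1],im[...,2]
    print(n)
    mid=lambda p:((np.percentile(p,2,0)+np.percentile(p,98,0))/2).round(4)
    cork=(r-b>50)&(g>110)&(P[...,2]<.02)
    for s,c in [("L",(.64,.155)),("R",(.62,-.155))]:
        m=cork&(np.hypot(P[...,0]-c[0],P[...,1]-c[1])<.06); print("pad",s,m.sum(),mid(P[m]),np.ptp(P[m],0).round(3))
    q=reg(P,(.66,.01),.16,.042,.056); print("box top",cv2.minAreaRect(q[:,:2].astype(np.float32)))
    q=reg(P,(.68,.01),.08,.058,.07); print("pan",len(q),mid(q),np.ptp(q,0).round(3))
    for t,c,z0,z1 in [("bottlecap",(.44,.14),.068,.095),("knob",(.43,0),.024,.045),("pot",(.44,-.115),.035,.05),("weight",(.463,-.351),.045,.075)]:
        q=reg(P,c,.05,z0,z1); print(t,len(q),mid(q) if len(q)>3 else q)
    q=reg(P,(.47,-.31),.12,.016,.026); print("rail top",len(q),cv2.minAreaRect(q[:,:2].astype(np.float32)))
    q=reg(P,(.47,-.31),.12,.003,.03);m=(P[...,2]<.03)&(P[...,2]>-.01)&(b>120)&(np.hypot(P[...,0]-.47,P[...,1]+.31)<.13); print("rail all",cv2.minAreaRect(P[m][:,:2].astype(np.float32)))
E
```

```text
scene
pad L 388 [0.6383 0.1529 0.002 ] [0.073 0.072 0.012]
pad R 308 [ 0.611  -0.1596  0.0021] [0.075 0.073 0.013]
box top ((0.6466818451881409, 0.004415147006511688), (0.14934490621089935, 0.1916370838880539), 84.4411849975586)
pan 578 [0.6716 0.0015 0.0614] [0.091 0.087 0.008]
bottlecap 38 [0.4374 0.1348 0.0759]
knob 22 [ 0.4365 -0.0052  0.0293]
pot 48 [ 0.4303 -0.1279  0.0394]
weight 36 [ 0.4615 -0.3601  0.0538]
rail top 277 ((0.4590669274330139, -0.33411118388175964), (0.06471972912549973, 0.1283872276544571), 3.594203472137451)
rail all ((0.46795231103897095, -0.32612311840057373), (0.2124607414007187, 0.16444139182567596), 74.59859466552734)
side
pad L 488 [0.6411 0.1548 0.0027] [0.072 0.074 0.011]
pad R 329 [ 0.615  -0.1578  0.003 ] [0.073 0.074 0.012]
box top ((0.6446528434753418, 0.00553518533706665), (0.15216505527496338, 0.19255730509757996), 84.68897247314453)
pan 611 [0.6692 0.0052 0.0619] [0.093 0.088 0.009]
bottlecap 90 [0.4349 0.1365 0.0754]
knob 45 [ 0.4341 -0.0021  0.0302]
pot 94 [ 0.4291 -0.1257  0.0388]
weight 61 [ 0.4594 -0.3574  0.0528]
rail top 378 ((0.4580862820148468, -0.3327075242996216), (0.062295056879520416, 0.13135428726673126), 4.256163597106934)
rail all ((0.4682393968105316, -0.3118828535079956), (0.23393453657627106, 0.16559144854545593), 65.6998291015625)
```

Emit:
{"method": "carry_out", "body": {
  "series": "0.03 0.05 0.01 0;0.03 0.05 0.01 0;0.03 0.05 0.01 0;0.03 0.05 0.01 0;0.02 0.05 0.01 0;0.02 0.03 0.01 0;0 0 0 0;0 0 0 0",
  "jaw": 1
}}

```text
time: 2.05
tool_pos: [0.3937, -0.3534, 0.3053]
tcp_rot: [3.092, 0.554, -0.001]
wrist_force: [-0.2, -0.8, 0.1]
width: 1.0
grip_force: 0.0
```

```bash
python3 - <<'E'
from h import *
im,d,K,D,T=cam("wrist"); cv2.imwrite("pics/w1.png",im); P=cloud(d,K,D,T); np.savez("w1.npz",im=im,P=P)
print(T[:3,3].round(3),T[:3,2].round(2),bot.read_state()["tool_pos"])
for t in ["pot_c","weight_c","rail"]:
    for r in spot_in("wrist",t)[:2]: print(t,r["score"],r["rect"])
E
```

```text
[ 0.47  -0.325  0.435] [-0.3  -0.11 -0.95] [ 0.3933789  -0.35371959  0.30494733]
pot_c 0.93 [156.8, 59.3, 58.7, 42.6]
weight_c 0.76 [346.9, 104.5, 29.4, 27.1]
rail 0.6 [307.7, 91.0, 149.4, 90.9]
```

View pics/w1.png

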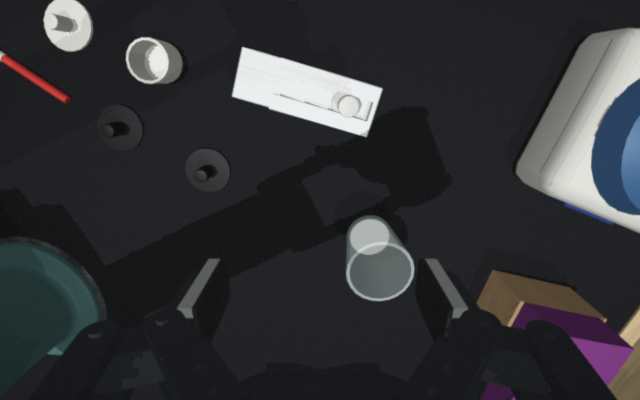

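The wrist view shows the rail with the weight's head at (348,104), the pot at (155,60), the white lid at (67,22), and a glass beaker at (378,258).

```bash
python3 - <<'E'
from h import *
z=np.load("w1.npz");P=z["P"]
q=reg(P,(.46,-.36),.03,.045,.075);print("weight",len(q),np.median(q[:,2]),circ(q[:,:2],None),q.mean(0))
q=reg(P,(.43,-.126),.05,.03,.05);print("pot",len(q),cv2.minEnclosingCircle(q[:,:2].astype(np.float32)),q[:,2].max())
q=reg(P,(.435,-.003),.05,.024,.05);print("knob",len(q),q.mean(0) if len(q) else 0)
q=reg(P,(.46,-.32),.12,.016,.026);print("railtop",len(q),cv2.minAreaRect(q[:,:2].astype(np.float32)))
g=z["im"].min(-1)>90
m=g&(np.hypot(P[...,0]-.46,P[...,1]+.32)<.12)&(P[...,2]<.03)
m=cv2.morphologyEx(m.astype(np.uint8),cv2.MORPH_OPEN,np.ones((5,5)))>0
print("rail",cv2.minAreaRect(P[m][:,:2].astype(np.float32)))
q=P[(P[...,2]>.06)&(P[...,2]<.2)&(np.hypot(P[...,0]-.36,P[...,1]+.4)<.08)];print("glass",len(q),q.min(0) if len(q) else 0,q.max(0) if len(q) else 0)
E
```

```text
weight 366 0.058448629372864075 [ 0.4596 -0.36    0.0082] [ 0.45967403 -0.3599879   0.05819459]
pot 709 ((0.42848172783851624, -0.1293676346540451), 0.02584468014538288) 0.04398595979248959
knob 263 [ 0.43361505 -0.0082062   0.03212602]
railtop 3293 ((0.45728084444999695, -0.3332872986793518), (0.059971004724502563, 0.12554216384887695), 4.036332607269287)
rail ((0.45474690198898315, -0.30982059240341187), (0.0655059963464737, 0.18246018886566162), 4.130829334259033)
glass 903 [ 0.28472755 -0.47580354  0.06004663] [ 0.33918252 -0.42114014  0.10253465]
```

Emit:
{"method": "carry_out", "body": {
  "series": "0.02 -0.002 -0.04 -8;0.02 -0.002 -0.04 -8;0.016 -0.002 -0.04 0;0.01 0 -0.04 0;0 0 -0.04 0;0 0 0 0;0 0 0 0"
}}

```text
time: 3.12
tool_pos: [0.4601, -0.3602, 0.1063]
tcp_rot: [3.139, 0.116, 0.001]
wrist_force: [1.0, 0.3, -0.6]
width: 0.999
grip_force: 0.0
```

```bash
python3 - <<'E'
from h import *
im,d,K,D,T=cam("wrist"); cv2.imwrite("pics/w2.png",im)
print(bot.read_state()["tool_pos"],R.from_rotvec(bot.read_state()["tcp_rot"]).as_matrix()[:,1])
E
```

```text
[ 0.46073981 -0.36061041  0.10731538] [ 0.07374811 -0.99727437  0.00224455]
```

View pics/w2.png

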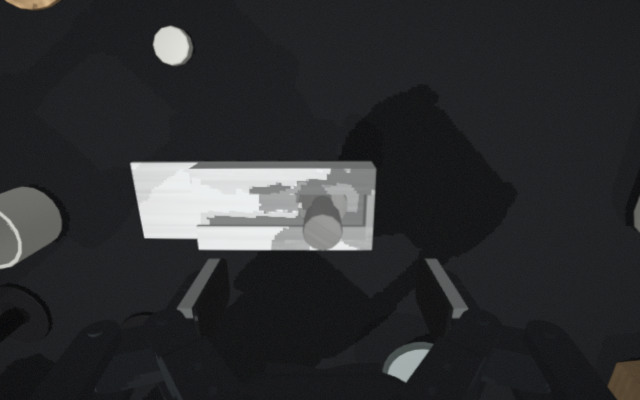

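The jaws line up with the slot and the head (322,232) is midway between them. Descending and gripping next.

Emit:
{"method": "carry_out", "body": {
  "series": "0 0 -0.03 0;0 0 -0.02 0;0 0 -0.014 0;0 0 0 0;0 0 0 0"
}}

```text
time: 3.8
tool_pos: [0.4604, -0.3596, 0.0419]
tcp_rot: [3.139, 0.117, 0.001]
wrist_force: [0.2, -0.2, 0.6]
width: 0.999
grip_force: 0.0
```

Emit:
{"method": "carry_out", "body": {
  "series": "0 0 0 0;0 0 0 0;0 0 0 0;0 0 0 0;0 0 0 0;0 0 0 0;0 0 0 0;0 0 0 0",
  "jaw": -1,
  "grip_force": 40
}}

```text
time: 4.8
tool_pos: [0.4601, -0.3593, 0.0416]
tcp_rot: [3.139, 0.117, 0.001]
wrist_force: [0.2, -0.2, 3.5]
width: 0.267
grip_force: 39.0
```

Emit:
{"method": "carry_out", "body": {
  "series": "-0.0008 0.0117 0 0;-0.0008 0.0117 0 0;-0.0008 0.0117 0 0;-0.0008 0.0117 0 0;-0.0008 0.0117 0 0;-0.0008 0.0117 0 0;-0.0008 0.0117 0 0;-0.0008 0.0117 0 0;-0.0008 0.0117 0 0;-0.0008 0.0117 0 0;0 0 0 0;0 0 0 0"
}}

```text
time: 6.3
tool_pos: [0.4519, -0.2407, 0.0415]
tcp_rot: [-3.138, -0.116, 0.0]
wrist_force: [0.2, -0.0, 8.3]
width: 0.27
grip_force: 40.0
```

Emit:
{"method": "carry_out", "body": {
  "series": "0 0 0.01 0;0 0 0.03 0;0 0 0.05 0;0 0 0.05 0;0 0 0.04 0;0.01 0.02 0.02 0;0.0178 0.0375 0 0;0.02 0.042 0 0;0.02 0.042 0 0;0.02 0.042 0 0;0.02 0.042 0 0;0.02 0.042 0 0;0.02 0.042 0 0;0.02 0.042 0 0;0.01 0.022 0 0;0.01 0.02 0 0;0 0 0 0;0 0 0 0;0 0 0 0"
}}

```text
time: 8.68
tool_pos: [0.6393, 0.1502, 0.2413]
tcp_rot: [3.139, 0.115, -0.001]
wrist_force: [0.4, 0.1, -2.4]
width: 0.266
grip_force: 39.6
```

```bash
python3 - <<'E'
from h import *
s=bot.read_state();print(s["tool_pos"],s["width"],s["wrist_force"])
for n in ["scene","side","wrist"]:
    im,d,K,D,T=cam(n); P=cloud(d,K,D,T).copy(); i=im.astype(int)
    m=(i[...,2]-i[...,0]>40)&(i[...,1]>80)&(P[...,2]<.012)&(P[...,2]>-.01)
    if n=="wrist": cv2.imwrite("pics/w3.png",im)
    for c in [(.64,.154),(.613,-.159)]:
        q=P[m&(np.hypot(P[...,0]-c[0],P[...,1]-c[1])<.06)]
        if len(q)>30: print(n,len(q),np.round(cv2.minEnclosingCircle(q[:,:2].astype(np.float32))[0],4),circ(q[:,:2],.034*.67),q.min(0),q.max(0))
    q=reg(P,s["tool_pos"][:2],.06,.12,s["tool_pos"][2]-.015); print(n,"held",len(q),q.min(0) if len(q) else 0)
E
```

```text
[0.63933881 0.1501539  0.24134216] 0.26633019966212745 [ 0.41343528  0.05477114 -2.35077775]
scene 395 [0.6383 0.1515] [0.6409 0.1538] [ 0.59850705  0.11770038 -0.00406253] [0.67850976 0.18884106 0.00744815]
scene 328 [ 0.6103 -0.1617] [ 0.6138 -0.158 ] [ 0.57250475 -0.19775651 -0.00413857] [ 0.65111546 -0.12139329  0.00715683]
scene held 115 [0.62651777 0.13254624 0.20449789]
side 511 [0.6438 0.1554] [0.6386 0.1565] [ 0.60411223  0.11635694 -0.00386727] [0.68046603 0.19106813 0.00815153]
side 361 [ 0.6174 -0.1584] [ 0.6121 -0.1557] [ 0.57836944 -0.19913212 -0.00332732] [ 0.65605623 -0.11869067  0.00797963]
side held 156 [0.61938271 0.13315299 0.20393077]
wrist 2793 [0.6395 0.153 ] [0.6404 0.153 ] [ 6.05321092e-01  1.19476756e-01 -5.66272841e-04] [0.6738464  0.18700965 0.00688942]
wrist 2176 [ 0.6136 -0.1607] [ 0.6144 -0.1579] [ 0.58015094 -0.19689195 -0.00101923] [ 0.64721768 -0.12459174  0.00734027]
wrist held 2031 [0.63003395 0.13171823 0.2043365 ]
```

View pics/w3.png

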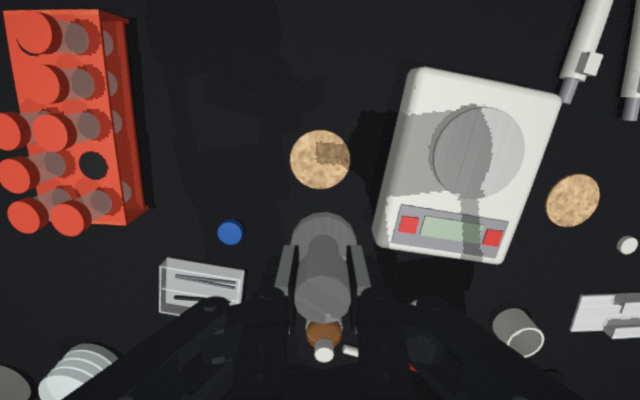

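The weight is held upright over the pad (320,158). Lowering it and releasing next.

Emit:
{"method": "carry_out", "body": {
  "series": "0 0.003 -0.04 0;0 0 -0.05 0;0 0 -0.04 0;0 0 -0.03 0;0 0 -0.02 0;0 0 -0.01 0;0 0 -0.005 0;0 0 -0.0035 0;0 0 0 0;0 0 0 0;0 0 0 0"
}}

```text
time: 10.2
tool_pos: [0.64, 0.1544, 0.0433]
tcp_rot: [-3.139, -0.117, -0.001]
wrist_force: [-0.4, -0.0, -2.1]
width: 0.265
grip_force: 39.6
```

Emit:
{"method": "carry_out", "body": {
  "series": "0 0 0 0;0 0 0 0;0 0 0 0;0 0 0 0;0 0 0 0;0 0 0 0",
  "jaw": 0
}}

```text
time: 10.95
tool_pos: [0.6396, 0.1543, 0.0427]
tcp_rot: [3.139, 0.117, -0.0]
wrist_force: [0.0, -1.0, -0.2]
width: 0.501
grip_force: 0.0
```

Emit:
{"method": "carry_out", "body": {
  "series": "0 0 0.02 0;0 0 0.04 0;0 0 0.06 0;0 0 0.06 0;-0.02 0 0 0;-0.04 0 0 0;-0.03 0 0 0;-0.02 0 0 0;0 0 0 0;0 0 0 0"
}}

```text
time: 12.2
tool_pos: [0.5306, 0.1544, 0.224]
tcp_rot: [-3.139, -0.117, -0.004]
wrist_force: [0.3, -0.1, -0.7]
width: 0.503
grip_force: 0.0
```

```bash
python3 - <<'E'
from h import *
s=bot.read_state();print(s["tool_pos"],s["width"],s["wrist_force"])
im,d,K,D,T=cam("wrist"); P=cloud(d,K,D,T); cv2.imwrite("pics/w4.png",im);np.savez("w4.npz",im=im,P=P)
q=reg(P,(.64,.153),.04,.052,.066);print("weight",len(q),q.mean(0),cv2.minEnclosingCircle(q[:,:2].astype(np.float32)))
q=reg(P,(.436,.136),.04,.07,.09);print("bottle",len(q),q.mean(0) if len(q) else 0)
q=reg(P,(.67,.003),.07,.058,.07);print("pan",len(q),cv2.minEnclosingCircle(q[:,:2].astype(np.float32)) if len(q) else 0)
E
```

```text
[0.5306207  0.15442371 0.22402854] 0.502687971988131 [ 0.25523986 -0.13789714 -0.74201021]
weight 641 [0.63889249 0.15329743 0.05854926] ((0.6387640833854675, 0.15320469439029694), 0.011815670877695084)
bottle 424 [0.43756084 0.13308409 0.0789034 ]
pan 7743 ((0.6695220470428467, 0.001620516530238092), 0.04538407549262047)
```

View pics/w4.png

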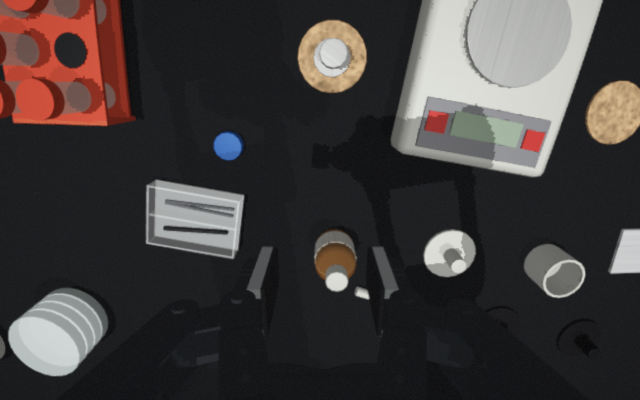

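The weight is central on its pad. The marker pen's white end is close to the bottle at about (362,293), so I'll locate it before choosing the jaw direction.

```bash
python3 - <<'E'
from h import *
for n in ["scene","side"]:
    z=np.load(n+"0.npz");P=z["P"];i=z["im"].astype(int)
    red=(i[...,2]-i[...,1]>60)&(i[...,2]-i[...,0]>60)&(P[...,2]<.03)&(np.hypot(P[...,0]-.4,P[...,1]-.07)<.1)&(np.hypot(P[...,0]-.436,P[...,1]-.135)>.035)
    q=P[red];k=q[q[:,1].argsort()];print(n,len(q),k[:8].mean(0).round(3),k[-8:].mean(0).round(3))
    w=(i.min(-1)>110)&(P[...,2]<.03)&(np.hypot(P[...,0]-.41,P[...,1]-.09)<.04)&(np.hypot(P[...,0]-.436,P[...,1]-.135)>.025)
    q=P[w];print(" white",len(q),q.min(0).round(3) if len(q) else 0,q.max(0).round(3) if len(q) else 0)
    q=reg(P,(.436,.136),.04,.02,.04);print(" body",circ(q[:,:2],.022)); q=reg(P,(.436,.136),.03,.07,.09);print(" cap",circ(q[:,:2],.009 if 0 else None))
E
```

```text
scene 98 [ 0.348 -0.011  0.006] [0.366 0.065 0.006]
 white 20 [0.37  0.077 0.   ] [0.383 0.103 0.012]
 body [0.4361 0.1338]
 cap [0.437  0.1334 0.0085]
side 185 [ 0.349 -0.011  0.005] [0.366 0.071 0.008]
 white 50 [ 0.371  0.066 -0.001] [0.434 0.106 0.014]
 body [0.4358 0.1352]
 cap [0.4342 0.1367 0.008 ]
```

Emit:
{"method": "carry_out", "body": {
  "series": "-0.03 -0.006 -0.01 0;-0.04 -0.008 -0.02 0;-0.0244 -0.006 -0.03 0;0 0 -0.03 0;0 0 -0.02 0;0 0 0 0;0 0 -0.03 0;0 0 -0.03 0;0 0 -0.02 0;0 0 -0.007 0;0 0 0 0;0 0 0 0",
  "jaw": 1
}}

```text
time: 13.75
tool_pos: [0.4366, 0.1346, 0.027]
tcp_rot: [-3.139, -0.117, -0.003]
wrist_force: [0.5, -0.3, 0.1]
width: 1.0
grip_force: 0.0
```

Emit:
{"method": "carry_out", "body": {
  "series": "0 0 0 0;0 0 0 0;0 0 0 0;0 0 0 0;0 0 0 0;0 0 0 0",
  "jaw": -1,
  "grip_force": 30
}}

```text
time: 14.5
tool_pos: [0.4356, 0.1344, 0.0264]
tcp_rot: [-3.139, -0.117, -0.001]
wrist_force: [-1.7, 0.3, 6.8]
width: 0.505
grip_force: 30.4
```

Emit:
{"method": "carry_out", "body": {
  "series": "0 0 0.01 0;0 0 0.03 0;0 0 0.05 0;0 0 0.05 0;0 0 0.04 0;0.008 -0.0135 0.02 0;0.02 -0.035 0 0;0.02 -0.035 0 0;0.02 -0.035 0 0;0.02 -0.035 0 0;0.02 -0.035 0 0;0.02 -0.035 0 0;0.02 -0.035 0 0;0.02 -0.02 0 0;0.01 -0.015 0 0;0 0 0 0;0 0 0 0;0 0 0 0"
}}

```text
time: 16.75
tool_pos: [0.6127, -0.1582, 0.2258]
tcp_rot: [-3.139, -0.118, 0.001]
wrist_force: [0.2, -0.5, -2.2]
width: 0.507
grip_force: 30.9
```

```bash
python3 - <<'E'
from h import *
s=bot.read_state();print(s["tool_pos"],s["width"],s["wrist_force"])
im,d,K,D,T=cam("wrist"); P=cloud(d,K,D,T).copy(); i=im.astype(int)
m=(i[...,2]-i[...,0]>40)&(i[...,1]>80)&(P[...,2]<.012)&(P[...,2]>-.01)
q=P[m&(np.hypot(P[...,0]-.613,P[...,1]+.159)<.06)]
print(len(q),cv2.minEnclosingCircle(q[:,:2].astype(np.float32)),circ(q[:,:2],.034*.67))
for n in ["side","scene"]:
    im,d,K,D,T=cam(n);P=cloud(d,K,D,T);q=reg(P,s["tool_pos"][:2],.04,.15,.3)
    j=im.copy();uv,_=cv2.projectPoints(np.array(s["tool_pos"])[None],cv2.Rodrigues(T[:3,:3].T)[0],-T[:3,:3].T@T[:3,3],K,D);u,v=uv.ravel().astype(int)
    cv2.imwrite(f"pics/{n}5.png",cv2.resize(j[max(v-60,0):v+60,u-80:u+80],None,fx=3,fy=3))
E
python3 -c "
import cv2,numpy as np
cv2.imwrite('pics/b5.png',np.vstack([cv2.imread('pics/%s5.png'%n)[:300] for n in ('side','scene')]))"
```

```text
[ 0.61267611 -0.15821128  0.22583702] 0.5069323148528085 [ 0.2461997 -0.5093844 -2.1779184]
3016 ((0.6126635670661926, -0.15883193910121918), 0.03478381410241127) [ 0.614  -0.1585]
```

View pics/b5.png

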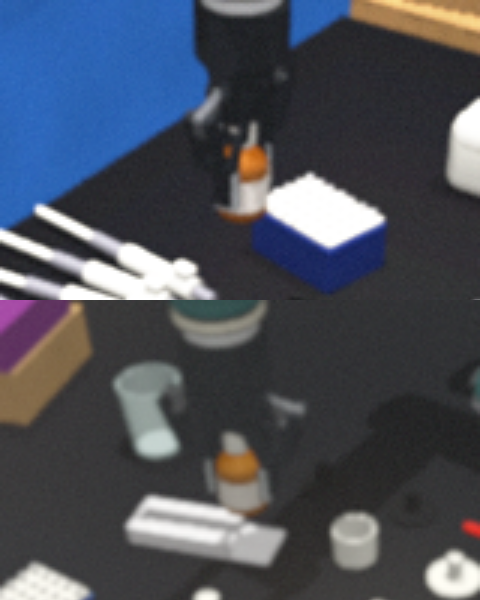

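Emit:
{"method": "carry_out", "body": {
  "series": "0 0 -0.04 0;0 0 -0.05 0;0 0 -0.04 0;0 0 -0.03 0;0 0 -0.02 0;0 0 -0.008 0;0 0 -0.004 0;0 0 -0.003 0;0 0 0 0;0 0 0 0;0 0 0 0"
}}

```text
time: 18.27
tool_pos: [0.6136, -0.1593, 0.0313]
tcp_rot: [3.139, 0.117, 0.001]
wrist_force: [-0.9, -0.4, -2.0]
width: 0.509
grip_force: 30.9
```

Emit:
{"method": "carry_out", "body": {
  "series": "0 0 0 0;0 0 0 0;0 0 0 0;0 0 0 0;0 0 0 0;0 0 0 0",
  "jaw": 0.5
}}

```text
time: 19.02
tool_pos: [0.6132, -0.1592, 0.0307]
tcp_rot: [-3.139, -0.117, 0.0]
wrist_force: [0.0, -0.1, -0.3]
width: 0.752
grip_force: 0.0
```

Emit:
{"method": "carry_out", "body": {
  "series": "0 0 0.02 0;0 0 0.04 0;0 0 0.06 0;0 0 0.07 0;-0.04 0 0 0;-0.06 0.01 0 0;-0.04 0.02 0 0;0 0 0 0;0 0 0 0;0 0 0 0"
}}

```text
out of range: a shift must lie within [-0.0625, 0.0625]
```

```bash
python3 - <<'E'
from h import *
s=bot.read_state();print(s["tool_pos"],s["width"],s["wrist_force"])
im,d,K,D,T=cam("wrist"); P=cloud(d,K,D,T); cv2.imwrite("pics/w6.png",im)
q=reg(P,(.613,-.159),.04,.074,.1);print("bottle",len(q),q.mean(0),circ(q[:,:2]))
q=reg(P,(.43,-.126),.05,.03,.05);print("pot",len(q),cv2.minEnclosingCircle(q[:,:2].astype(np.float32)),q[:,2].max())
q=reg(P,(.435,-.003),.05,.024,.05);print("knob",len(q),q.mean(0) if len(q) else 0)
E
```

```text
[ 0.61323865 -0.15916714  0.03074311] 0.7518107263357462 [ 0.03243817 -0.09943381 -0.34147937]
bottle 10979 [ 0.62517648 -0.15860371  0.09003242] [ 0.6911 -0.1535  0.0687]Traceback (most recent call last):
  File "<stdin>", line 5, in <module>
    return umr_maximum(a, axis, None, out, keepdims, initial, where)
ValueError: zero-size array to reduction operation maximum which has no identity
```

View pics/w6.png

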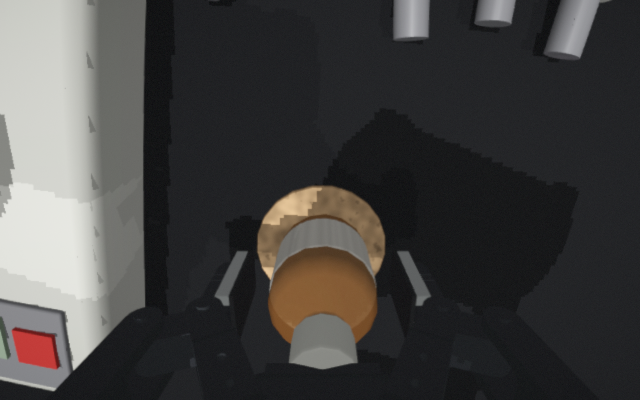

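The move was refused because one shift was over the limit. The bottle stands on the pad (centre about (322,270)) with the jaws clear. Retreating in smaller steps.

Emit:
{"method": "carry_out", "body": {
  "series": "0 0 0.02 0;0 0 0.04 0;0 0 0.06 0;0 0 0.06 0;-0.04 0 0.01 0;-0.06 0.01 0 0;-0.04 0.02 0 0;0 0 0 0;0 0 0 0;0 0 0 0",
  "jaw": 1
}}

```text
time: 20.32
tool_pos: [0.4746, -0.1297, 0.2217]
tcp_rot: [3.139, 0.117, 0.003]
wrist_force: [0.7, -0.3, 0.7]
width: 1.0
grip_force: 0.0
```

```bash
python3 - <<'E'
from h import *
s=bot.read_state();print(s["tool_pos"],s["width"],s["wrist_force"])
im,d,K,D,T=cam("wrist"); P=cloud(d,K,D,T); cv2.imwrite("pics/w7.png",im)
q=reg(P,(.613,-.159),.04,.074,.1);print("bottle",len(q),q.mean(0),circ(q[:,:2]))
q=reg(P,(.43,-.126),.05,.03,.05);print("pot",len(q),cv2.minEnclosingCircle(q[:,:2].astype(np.float32)) if len(q) else 0)
q=reg(P,(.435,-.003),.05,.024,.05);print("knob",len(q),q.mean(0) if len(q) else 0)
E
```

```text
[ 0.47462201 -0.12968034  0.22168604] 0.9996456727566279 [ 0.7113979  -0.26356283  0.73806327]
bottle 682 [ 0.61066265 -0.15896563  0.08385949] [ 0.6107 -0.159   0.0071]
pot 705 ((0.42857474088668823, -0.1293468177318573), 0.025241229683160782)
knob 271 [ 0.43477318 -0.00714439  0.0323864 ]
```

View pics/w7.png

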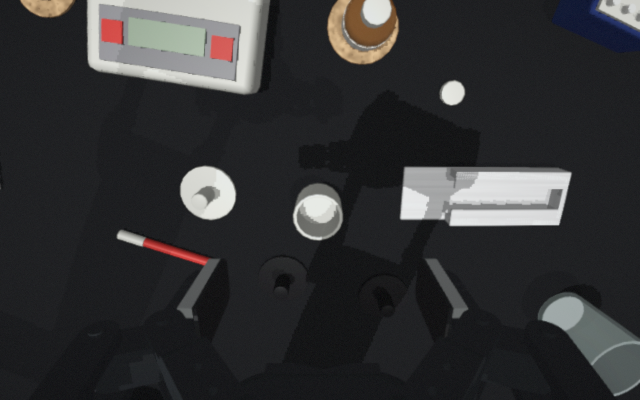

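Emit:
{"method": "carry_out", "body": {
  "series": "-0.02 0.001 -0.03 0;-0.02 0.0005 -0.04 0;-0.006 0 -0.04 0;0 0 -0.03 0;0 0 -0.02 0;0 0 -0.02 0;0 0 -0.01 0;0 0 -0.008 0;0 0 0 0;0 0 0 0"
}}

```text
time: 21.62
tool_pos: [0.4279, -0.1279, 0.0234]
tcp_rot: [3.139, 0.117, 0.002]
wrist_force: [-0.2, 0.6, 0.5]
width: 0.996
grip_force: 0.0
```

Emit:
{"method": "carry_out", "body": {
  "series": "0 0 0 0;0 0 0 0;0 0 0 0;0 0 0 0;0 0 0 0;0 0 0 0",
  "jaw": -1,
  "grip_force": 20
}}

```text
time: 22.38
tool_pos: [0.4276, -0.1278, 0.0235]
tcp_rot: [3.139, 0.117, 0.001]
wrist_force: [-1.5, 0.6, 4.6]
width: 0.586
grip_force: 20.7
```

Emit:
{"method": "carry_out", "body": {
  "series": "0 0 0.01 0;0 0 0.03 0;0 0 0.04 0;0 0 0.04 0;0.0015 0.002 0.04 0;0.015 0.008 0 0;0.03 0.016 0 0;0.03 0.016 0 0;0.03 0.016 0 0;0.03 0.016 0 0;0.03 0.016 0 0;0.03 0.016 0 0;0.03 0.016 0 0;0.015 0.008 0 0;0 0 0 0;0 0 0 0;0 0 0 0"
}}

```text
time: 24.5
tool_pos: [0.6678, 0.0017, 0.1828]
tcp_rot: [3.139, 0.116, -0.001]
wrist_force: [-0.2, 0.4, -2.0]
width: 0.587
grip_force: 21.1
```

```bash
python3 - <<'E'
from h import *
s=bot.read_state();print(s["tool_pos"],s["width"],s["wrist_force"])
im,d,K,D,T=cam("wrist"); P=cloud(d,K,D,T); cv2.imwrite("pics/w8.png",im)
q=reg(P,(.67,.002),.07,.058,.07);print("pan",len(q),cv2.minEnclosingCircle(q[:,:2].astype(np.float32)))
E
```

```text
[0.66781143 0.00167042 0.18277871] 0.5874998509008555 [-0.18537369  0.44606076 -1.97886688]
pan 7532 ((0.6696071624755859, 0.0005944136064499617), 0.04521149396896362)
```

View pics/w8.png

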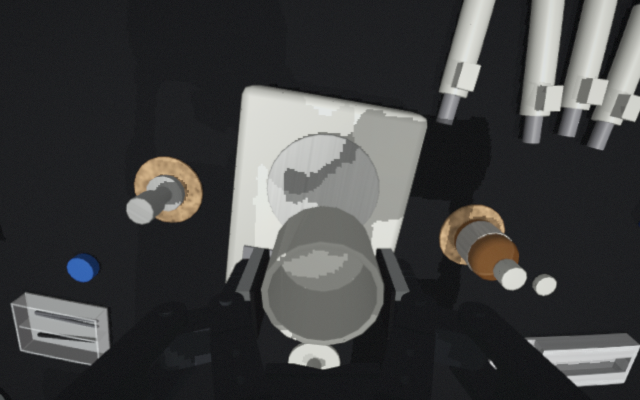

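The pot is upright, with the pan below it at (322,190). Lowering.

Emit:
{"method": "carry_out", "body": {
  "series": "0.0015 0 -0.03 0;0 0 -0.03 0;0 0 -0.02 0;0 0 -0.01 0;0 0 -0.004 0;0 0 -0.0025 0;0 0 0 0;0 0 0 0;0 0 0 0"
}}

```text
time: 25.68
tool_pos: [0.6706, 0.0023, 0.0868]
tcp_rot: [3.139, 0.117, 0.001]
wrist_force: [-0.8, -0.9, -0.3]
width: 0.587
grip_force: 21.1
```

Emit:
{"method": "carry_out", "body": {
  "series": "0 0 0 0;0 0 0 0;0 0 0 0;0 0 0 0;0 0 0 0;0 0 0 0",
  "jaw": 0.8
}}

```text
time: 26.42
tool_pos: [0.6702, 0.0023, 0.0863]
tcp_rot: [-3.139, -0.117, 0.0]
wrist_force: [-0.0, 0.5, -0.2]
width: 0.897
grip_force: 0.0
```

Emit:
{"method": "carry_out", "body": {
  "series": "0 0 0.02 0;0 0 0.04 0;-0.02 0 0.06 0;-0.04 0 0.02 0;-0.05 0 0 0;-0.05 0 0 0;-0.03 0 0 0;0 0 0 0;0 0 0 0;0 0 0 0"
}}

```text
time: 27.68
tool_pos: [0.4818, 0.0023, 0.2262]
tcp_rot: [3.139, 0.117, 0.002]
wrist_force: [0.1, -0.4, -0.2]
width: 0.899
grip_force: 0.0
```

```bash
python3 - <<'E'
from h import *
s=bot.read_state();print(s["tool_pos"],s["width"],s["wrist_force"])
im,d,K,D,T=cam("wrist"); P=cloud(d,K,D,T); cv2.imwrite("pics/w9.png",im)
q=reg(P,(.67,.001),.05,.097,.11);print("pot",len(q),np.median(q[:,2]),cv2.minEnclosingCircle(q[:,:2].astype(np.float32)))
q=reg(P,(.435,-.003),.05,.024,.05);print("knob",len(q),q.mean(0) if len(q) else 0, q[:,2].max())
t=q[q[:,2]>.031];print(len(t),cv2.minEnclosingCircle(t[:,:2].astype(np.float32)))
m=(P[...,2]<.01)&(P[...,2]>.002)&(im.min(-1)>100)&(np.hypot(P[...,0]-.435,P[...,1]+.003)<.05);q=P[m];print("disc",len(q),cv2.minEnclosingCircle(q[:,:2].astype(np.float32)))
E
```

```text
[0.48175943 0.00225923 0.22620186] 0.8990242365300114 [ 0.10750827 -0.42519339 -0.15341902]
pot 0 nan ((0.0, 0.0), 0.0)
knob 246 [ 0.43517185 -0.00582869  0.03250229] 0.03560245987481958
210 ((0.4339628517627716, -0.005634276662021875), 0.009047424420714378)
disc 1890 ((0.4333566725254059, -0.0055246553383767605), 0.031415317207574844)
  return _methods._mean(a, axis=axis, dtype=dtype,
  ret = ret.dtype.type(ret / rcount)
```

View pics/w9.png

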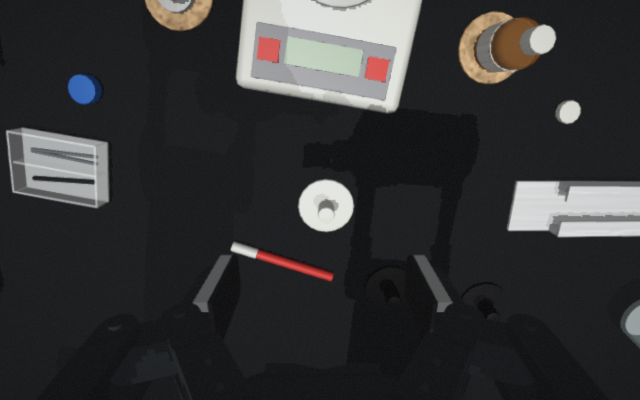

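Emit:
{"method": "carry_out", "body": {
  "series": "-0.02 -0.0035 -0.03 0;-0.02 -0.004 -0.04 0;-0.0078 0 -0.04 0;0 0 -0.03 0;0 0 -0.02 0;0 0 -0.02 0;0 0 -0.012 0;0 0 -0.009 0;0 0 0 0;0 0 0 0",
  "jaw": 0.2
}}

```text
time: 28.98
tool_pos: [0.4334, -0.0052, 0.0251]
tcp_rot: [3.139, 0.117, 0.002]
wrist_force: [0.5, -1.0, 1.4]
width: 0.6
grip_force: 0.0
```

Emit:
{"method": "carry_out", "body": {
  "series": "0 0 0 0;0 0 0 0;0 0 0 0;0 0 0 0;0 0 0 0;0 0 0 0;0 0 0 0",
  "jaw": -1,
  "grip_force": 25
}}

```text
time: 29.85
tool_pos: [0.4332, -0.0052, 0.0252]
tcp_rot: [3.139, 0.117, 0.001]
wrist_force: [-0.8, 0.0, 5.1]
width: 0.195
grip_force: 24.6
```

Emit:
{"method": "carry_out", "body": {
  "series": "0 0 0.01 0;0 0 0.03 0;0 0 0.05 0;0 0 0.05 0;0.01 0 0.04 0;0.03 0 0.02 0;0.04 0 0 0;0.03 0 0 0;0.02 0 0 0;0 0 0 0;0 0 0 0;0 0 0 0"
}}

```text
time: 31.35
tool_pos: [0.5618, -0.0052, 0.2246]
tcp_rot: [-3.139, -0.117, 0.001]
wrist_force: [1.1, -0.2, -0.8]
width: 0.198
grip_force: 24.4
```

```bash
python3 - <<'E'
from h import *
s=bot.read_state();print(s["tool_pos"],s["width"],s["wrist_force"])
for n in ["wrist","scene","side"]:
    im,d,K,D,T=cam(n); P=cloud(d,K,D,T)
    if n=="wrist": cv2.imwrite("pics/w10.png",im)
    for nm,z0,z1,r in [("pot",.096,.112,.045),("pan",.058,.068,.06)]:
        q=reg(P,(.67,.001),r,z0,z1)
        if len(q)>5: print(n,nm,len(q),np.median(q[:,2]),cv2.minEnclosingCircle(q[:,:2].astype(np.float32)),((q.max(0)+q.min(0))/2)[:2])
E
```

```text
[ 0.56175105 -0.00516093  0.22455233] 0.19770635151871002 [ 1.07240684 -0.1853806  -0.80997275]
wrist pot 1086 0.10238312284729029 ((0.6710917353630066, 0.002221049042418599), 0.025063790380954742) [0.67118237 0.00244051]
wrist pan 7734 0.06306522640602161 ((0.669805109500885, 0.0014448286965489388), 0.045224472880363464) [0.66734999 0.00163215]
scene pot 80 0.1003273546417508 ((0.6725010275840759, 0.003933876287192106), 0.02708817832171917) [0.67254254 0.00245866]
scene pan 347 0.061485011748527496 ((0.6711137890815735, 0.0007963243406265974), 0.04609112814068794) [0.67142624 0.00176197]
side pot 107 0.10039312608678075 ((0.671759843826294, 0.003524387488141656), 0.026430221274495125) [0.67122724 0.00362986]
side pan 370 0.062265522622540204 ((0.66876620054245, 0.004240911453962326), 0.04558487981557846) [0.6691067  0.00398305]
```

View pics/w10.png

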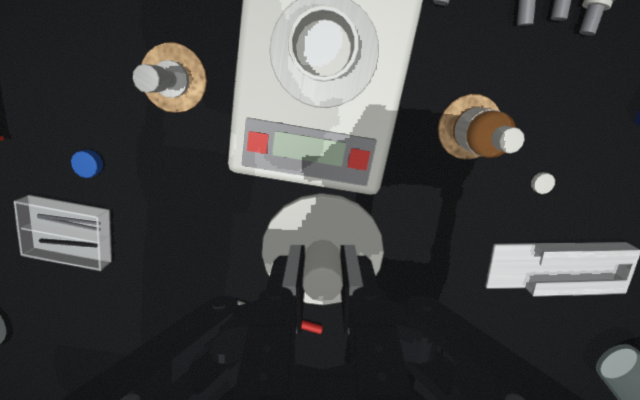

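Pot centred on the pan (seen at (325,45)) and the lid is held level at (322,245).

Emit:
{"method": "carry_out", "body": {
  "series": "0.02 0.002 0 0;0.03 0.002 0 0;0.03 0.002 0 0;0.02 0.0017 0 0;0.009 0 0 0;0 0 0 0;0 0 -0.03 0;0 0 -0.03 0;0 0 -0.02 0;0 0 -0.01 0;0 0 -0.004 0;0 0 0 0;0 0 0 0"
}}

```text
time: 33.12
tool_pos: [0.6725, 0.0025, 0.1318]
tcp_rot: [3.139, 0.117, 0.003]
wrist_force: [-0.0, 0.2, 0.1]
width: 0.201
grip_force: 24.4
```

Emit:
{"method": "carry_out", "body": {
  "series": "-0.0015 0 0 0;0 0 -0.002 0;0 0 -0.002 0;0 0 -0.0005 0;0 0 0 0;0 0 0 0;0 0 0 0"
}}

```text
time: 34.0
tool_pos: [0.6704, 0.0025, 0.1273]
tcp_rot: [3.139, 0.117, 0.001]
wrist_force: [-1.2, 0.4, 4.5]
width: 0.201
grip_force: 24.9
```

Emit:
{"method": "carry_out", "body": {
  "series": "0 0 0 0;0 0 0 0;0 0 0 0;0 0 0 0;0 0 0 0;0 0 0 0",
  "jaw": 0
}}

```text
time: 34.75
tool_pos: [0.6702, 0.0025, 0.126]
tcp_rot: [-3.139, -0.117, 0.0]
wrist_force: [-0.4, 0.0, -0.5]
width: 0.501
grip_force: 0.0
```

Emit:
{"method": "carry_out", "body": {
  "series": "0 0 0.02 0;0 0 0.04 0;0 0 0.05 0;-0.03 0 0.02 0;-0.05 0 0 0;-0.05 0 0 0;-0.02 0 0 0;0 0 0 0;0 0 0 0;0 0 0 0;0 0 0 0"
}}

```text
time: 36.12
tool_pos: [0.5208, 0.0025, 0.2559]
tcp_rot: [-3.139, -0.117, 0.001]
wrist_force: [0.6, 0.0, -0.3]
width: 0.497
grip_force: 0.0
```

```bash
python3 - <<'E'
from h import *
s=bot.read_state();print(s["tool_pos"],s["width"],s["wrist_force"])
mec=lambda q:(len(q),np.median(q[:,2]).round(4),np.round(cv2.minEnclosingCircle(q[:,:2].astype(np.float32))[0],4)) if len(q)>5 else 0
for n in ["wrist","scene","side"]:
    im,d,K,D,T=cam(n); P=cloud(d,K,D,T)
    if n=="wrist": cv2.imwrite("pics/w11.png",im)
    print(n,"disc",mec(reg(P,(.671,.002),.045,.1035,.112)),"knob",mec(reg(P,(.671,.002),.03,.128,.142)),"wt",mec(reg(P,(.64,.153),.03,.053,.064)),"bot",mec(reg(P,(.613,-.159),.03,.078,.09)))
E
```

```text
[0.52084318 0.00249223 0.25592359] 0.4972762654736209 [ 0.64365089  0.01835291 -0.30912362]
wrist disc (2110, np.float64(0.1077), array([0.6647, 0.0021])) knob 0 wt (590, np.float64(0.0587), array([0.6387, 0.1529])) bot (513, np.float64(0.0844), array([ 0.6137, -0.159 ]))
scene disc (229, np.float64(0.1066), array([0.673 , 0.0024])) knob (34, np.float64(0.1337), array([0.6729, 0.0029])) wt (46, np.float64(0.0576), array([0.6401, 0.1532])) bot (34, np.float64(0.0827), array([ 0.6151, -0.1597]))
side disc (252, np.float64(0.107), array([0.6715, 0.0055])) knob (37, np.float64(0.134), array([0.6706, 0.0039])) wt (64, np.float64(0.0576), array([0.6414, 0.1565])) bot (41, np.float64(0.083), array([ 0.6148, -0.1577]))
```

View pics/w11.png

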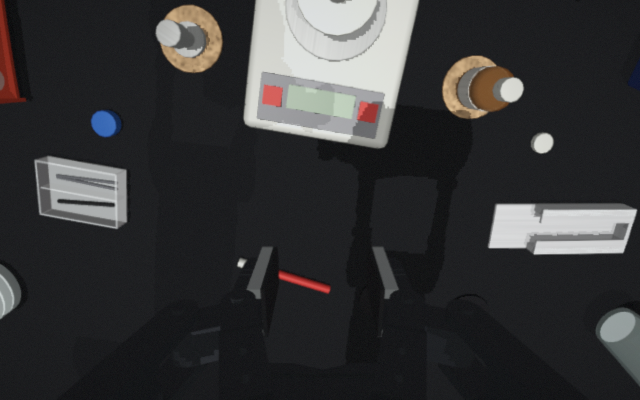

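The scene and side cameras both put the lid on the pot's axis, at the right height. The weight and bottle are centred and standing on their pads. Handing in.

```bash
python3 -c "
from workcell import bot
print(bot.finish_job())"
```

```text
the job is handed in; nothing more can be done
None
```

The job is handed in at about 36 s of the 128 s allowed, though no verdict came back. By camera, the pot is on the pan with its lid on, the weight is on the rack-side (left) pad and the bottle is on the right pad, all released, upright and within about 3 mm of their centres.

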